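Dust off drilled pendants on the downdraft box

TASK

Lay every drilled pendant piece that is on the bench on the grille of the dust extractor and set the fan dial to its long mark; then hold the pedal fully down to its stop for three seconds and let it up again. After that lay all the pieces in the dark wooden tray and turn the dial back to off. The pieces are brittle: squeeze them gently, with no more than 40 N, and leave the jars, mug and other bench things where they are.

Things in the scene. Friction and masses are not known exactly. Their poses are not given: they have to be found in the camera images.
- slate: Drilled pendant piece: flat grey stone slab, 90 x 34 x 16 mm. Origin at the centre of its underside, x along its length, z up. Brittle: squeeze with at most 40 N. One of four possible pieces; two or three are present.
- wood: Drilled pendant piece: pale wooden bar, 100 x 28 x 22 mm. Origin at the centre of its underside, x along its length, z up. Squeeze with at most 40 N. May be absent.
- bone: Drilled pendant piece: ivory-coloured dog-bone bar, 96 mm long, 20 mm high, 24 mm wide at the middle shank, with round ends 34 mm wide. Origin at the centre of its underside, x along its length, z up. Take it by the shank; at most 40 N. May be absent.
- coral: Drilled pendant piece: off-white coral stick, 88 mm long, 20 mm high, 24 mm wide at the middle, with a short side branch at either end (about 24 mm out from the middle line, 24 mm and more from the centre). Origin at the centre of its underside, x along its length, z up. At most 40 N. May be absent.
- grille (a point): Centre of the slotted grille on the dust extractor, a fixed grey box 180 x 310 mm, grille 44 mm above the bench. Rim 8 mm wide, 11 mm high all round; inside it 164 x 294 mm. x across the short side (away from the robot), y along the long side, z up. A fan drum, 130 mm across and 132 mm high, stands 185 mm along +x from here.
- tray_in (a point): Centre of the inner floor of the tray, a fixed dark wooden tray with a black lining, 170 x 260 mm outside, 156 x 246 mm inside, floor 7 mm above the bench, rim 15 mm above the floor. x across the short side, y along the long side, z up.
- dial_grip (a point): Grip point of the fan dial, on its axis, 87 mm above the bench. The dial is a black disc 52 mm across with an upright grip bar 49 mm long, 14 mm thick and 30 mm high above the disc; the bar's top is 7 mm above this point. x runs along the bar and turns with it; a white line on the bar's -x half is the pointer.
- controller: White fan controller box, 130 x 130 x 50 mm, fixed, the dial on its top. Origin at the centre of its underside. Seven black marks on its top around the dial, 0.4 rad apart: the first, with a black dot, is off (along -x from the dial's axis); going clockwise, the fourth is longer and thicker: the long mark.
- dial (a joint): Angle of the fan dial, rad, growing clockwise seen from above: 0 at off (an end stop), 1.2 at the long mark, 2.4 at the other end stop. It stays where it is left.
- pedal_pad (a point): Point to press on the pedal's tread: on top of its ribbed rubber, on the middle line, 115 mm from the hinge; moves with the tread. Tread 145 x 68 mm, hinged along its far edge, where x points; it slopes 0.26 rad at rest (near edge high, z of this frame vertical) and is level at its stop, this point then 33 mm above the bench, 29 mm lower than at rest. Spring 7 to 11 N here.
- pedal (a joint): Angle of the pedal, rad: 0 up (at rest), 0.26 fully down at its stop; springs back when let go.
- jar: Glass jar, 60 mm across, 90 mm high. Bystander: leave it where it is. Origin at the centre of its underside.
- glue: White bottle, 48 mm across, 150 mm high. Bystander: leave it where it is. Origin at the centre of its underside.
- mug: White mug, 84 mm across, 95 mm high. Bystander: leave it where it is. Origin at the centre of its underside.
- spool: Thread spool, 56 mm across, 32 mm high. Bystander: leave it where it is. Origin at the centre of its underside.
- tin: Tin can, 72 mm across, 60 mm high. Bystander: leave it where it is. Origin at the centre of its underside.
- bowl: White bowl, 100 mm across, 35 mm high. Bystander: leave it where it is. Origin at the centre of its underside.

How it is judged:
On the way, in this order (a step that is already met when the one before it is completed fails the run):
1. all the pieces lie on the grille, let go, the dial is at the long mark and the pedal is up (x of slate in the frame of grille between -0.082 and 0.082 m and y of slate in the frame of grille between -0.147 and 0.147 m and z of slate in the frame of grille between -0.004 and 0.03 m and x of wood in the frame of grille between -0.082 and 0.082 m and y of wood in the frame of grille between -0.147 and 0.147 m and z of wood in the frame of grille between -0.004 and 0.03 m and x of bone in the frame of grille between -0.082 and 0.082 m and y of bone in the frame of grille between -0.147 and 0.147 m and z of bone in the frame of grille between -0.004 and 0.03 m and x of coral in the frame of grille between -0.082 and 0.082 m and y of coral in the frame of grille between -0.147 and 0.147 m and z of coral in the frame of grille between -0.004 and 0.03 m and linear speed of each of slate, wood, bone, coral below 0.05 m/s and contact force between the fingers and slate below 0.5 N and contact force between the fingers and wood below 0.5 N and contact force between the fingers and bone below 0.5 N and contact force between the fingers and coral below 0.5 N and value of joint dial between 1.08 and 1.32 rad and value of joint pedal below 0.05 rad), for 0.2 s.
2. the pedal is held fully down with the pieces on the grille and the dial at the long mark (x of slate in the frame of grille between -0.082 and 0.082 m and y of slate in the frame of grille between -0.147 and 0.147 m and z of slate in the frame of grille between -0.004 and 0.03 m and x of wood in the frame of grille between -0.082 and 0.082 m and y of wood in the frame of grille between -0.147 and 0.147 m and z of wood in the frame of grille between -0.004 and 0.03 m and x of bone in the frame of grille between -0.082 and 0.082 m and y of bone in the frame of grille between -0.147 and 0.147 m and z of bone in the frame of grille between -0.004 and 0.03 m and x of coral in the frame of grille between -0.082 and 0.082 m and y of coral in the frame of grille between -0.147 and 0.147 m and z of coral in the frame of grille between -0.004 and 0.03 m and value of joint dial between 1.08 and 1.32 rad and value of joint pedal above 0.23 rad), for 2.5 s.
3. the pedal is let up again (value of joint pedal below 0.05 rad), for 0.2 s.
At the end, for the whole second after the job is handed in: Every piece present lies inside the tray (its origin inside the rim and less than 30 mm above the floor), still and let go; the dial is within 0.12 rad of off and the pedal is up (x of slate in the frame of tray_in between -0.078 and 0.078 m and y of slate in the frame of tray_in between -0.123 and 0.123 m and z of slate in the frame of tray_in between -0.004 and 0.03 m and x of wood in the frame of tray_in between -0.078 and 0.078 m and y of wood in the frame of tray_in between -0.123 and 0.123 m and z of wood in the frame of tray_in between -0.004 and 0.03 m and x of bone in the frame of tray_in between -0.078 and 0.078 m and y of bone in the frame of tray_in between -0.123 and 0.123 m and z of bone in the frame of tray_in between -0.004 and 0.03 m and x of coral in the frame of tray_in between -0.078 and 0.078 m and y of coral in the frame of tray_in between -0.123 and 0.123 m and z of coral in the frame of tray_in between -0.004 and 0.03 m and linear speed of each of slate, wood, bone, coral below 0.05 m/s and contact force between the fingers and slate below 0.5 N and contact force between the fingers and wood below 0.5 N and contact force between the fingers and bone below 0.5 N and contact force between the fingers and coral below 0.5 N and value of joint dial below 0.12 rad and value of joint pedal below 0.05 rad); the robot touches nothing.
It fails at once if a piece is squeezed with more than 50 N a finger (100 N over both) (contact force between the fingers and slate above 100 N or contact force between the fingers and wood above 100 N or contact force between the fingers and bone above 100 N or contact force between the fingers and coral above 100 N).
It fails at once if a bystander is moved more than 60 mm (distance of any of jar, glue, mug, spool, tin, bowl from where it was at the start of the episode above 0.06 m).
Of slate, wood, bone, coral only 2 to 3 are there at a start; the rules pass over those that are not, and their reading is None.
At some moment in a run one of slate, wood, bone, coral may be knocked a few centimetres aside while the robot is not near it.
Once in a run the grip may slacken for a moment while it holds something.
It also fails if it takes over 208 s, if anything falls off the work surface, if the arm or the gripper's body presses on something with over 40 N, if the wrist force passes 120 N, or if a joint passes its speed limit or range.

ROBOT

A 7-joint arm with a two-finger parallel gripper is mounted at the origin on the work surface. World frame = base frame: x ahead of the robot, y to its left, z up, the work surface at z = 0. Lengths are in m, angles in rad, forces in N, time in s.
With the tool pointing down it reaches from about 0.425 to 1.025 m from the base axis. Payload 9.4 kg.
Tool frame: the origin (TCP) lies on the centre line of the jaws, within the pads' length; the fingertips stand 17 mm ahead of it and the grasp point (between the pads) lies 2 mm behind it (manip.tcp_to_tips is the distance from the TCP to the fingertips, in m); z points along the fingers, y is the line along which they close (so a half turn about z gives the same grasp; the last joint's range is limited). The gripper opens to 85 mm and grips with 20 to 120 N. Pads are 22 mm wide; open, the fingers measure 114 mm over their backs; the gripper's body (76 mm by 85 mm) begins 54 mm behind the grasp point. The pads swing forward as they close: fully open they stand 13 mm farther back than shut.
Start: joints at [1.207, 0.599, -0.003, 1.599, 0.002, 0.943, -0.08], TCP at [0.205, -0.695, 0.248] pointing down, gripper open.
Joint ranges: [-2.57, 2.57], [-0.35, 1.97], [-1.29, 1.29], [0.11, 2.56], [-1.05, 4.19], [0.11, 1.86], [-2.63, 2.63]. Speed limits (rad/s): [2.22, 2.22, 3.01, 3.01, 3.14, 3.14, 3.14].

INTERFACE

Orientations are given as a unit quaternion [x, y, z, w].
In Python, from rig import manip, viewer gives the robot as it stands.
- The arm moves only by the tool drive_tool, never from a script. Its argument "moves" is a list of rows, each a list of 5 numbers: the opening, from 0 (shut) to 1 (fully open), then the shift along the tool's x, y, z in mm, then the turn about the tool's z in rad. In form: [[grip, dx, dy, dz, turn], ...]. A call has 1 to 10 rows; each row shifts and turns the commanded pose from where the row before left it, along the tool's axes as they then stand; what a row does not reach is not made up. A row lasts 1/12 s, in which the tool goes at most 41.7 mm and 7.16 degrees, less where a joint would pass 70% of its speed; a pose out of reach is approached as far as the arm can. A call is refused whole if a number of a shift passes 41.7 or a number of a turn 0.125, either way. A call with a gripper value outside its range is refused whole. The fingers move at their own pace and stop on an object; "grip_force" is the grip in N (left out, the last holds). Time passes only in rows, so rows that do not move let the fingers close. It gives the time, the measured TCP pose, the force, the opening and the grip force at its end, in the units of the state.
- manip.read_state(): the state, without advancing time (a new reading comes with each control period).
- viewer.camera(name): name is "scene" or "top" or "wrist"; returns the picture (420x560x3 uint8, red, green, blue); there is no depth.
- viewer.calibration(name): a dict with "intrinsics" (3x3 intrinsics, pixels), "pose" (4x4, takes a point from camera to world coordinates). Camera axes: x right, y up, looking along -z (the intrinsics and any distortion apply to the point x, -y, -z); pixel columns grow to the right and rows downward; lengths in m; the calibration is good to about 2 mm. A picture is of the moment at which its call begins: read the wrist's pose just before it. calibration takes no time and is no camera call; for the wrist camera it gives the pose at the moment of the call.
- manip.job_done(): hands the job in; it is judged then, once.
The state is a dict: "time": time; "qpos": joint angles; "dq": joint speeds; "effort": joint torques, N m; "tool_pos": TCP position; "tcp_rot": TCP orientation; "ft_force": force on the tool from outside, world axes, zero at the start; "ft_torque": the same for the moment, N m; "gripper_width": finger opening in m; "grip_force": force on a finger pad.
Only numpy, scipy, OpenCV 4.12 (cv2) and the standard library are available. Lean on these libraries where they do the work, as an engineer would, in place of code of your own. Each camera call takes 0.05 s, during which the arm holds its last target. There are 200 camera calls.

## Working session

There is one attempt and no reset: what is moved stays moved. The work goes in short steps, Python scripts to look and compute and a tool call to move; the robot and the scene stay as the last step left them, time stands still between calls to the robot, and variables do not carry over. Pictures are saved under pics/ and viewed, at most 14 in all, crops included, and the job is handed in when it is done.

Besides the shell and the picture viewer there is one more tool, called by a JSON object that holds its "fn" and its "kwargs". drive_tool: Moves the arm, as the interface text tells. Its arguments: {"type":"object","properties":{"moves":{"type":"array"},"grip_force":{"type":"number"}},"required":["moves"]}

```bash
mkdir -p pics && ls && python3 - <<'E'
from rig import manip, viewer
import cv2, numpy as np
for n in ("top","scene"):
    im=viewer.camera(n); cv2.imwrite(f"pics/{n}0.png",im[:,:,::-1])
    c=viewer.calibration(n); print(n,np.round(c["intrinsics"],1).tolist(),np.round(c["pose"],3).tolist(),[k for k in c])
s=manip.read_state(); print({k:np.round(v,3).tolist() for k,v in s.items()})
E
```

```text
pics
top [[450.2, 0.0, 287.2], [0.0, 450.2, 220.5], [0.0, 0.0, 1.0]] [[0.087, 0.975, -0.203, 0.251], [-0.996, 0.086, -0.014, 0.06], [0.004, 0.204, 0.979, 1.367], [0.0, 0.0, 0.0, 1.0]] ['intrinsics', 'pose']
scene [[546.3, 0.0, 269.5], [0.0, 546.3, 212.0], [0.0, 0.0, 1.0]] [[-0.833, -0.463, 0.301, 0.989], [0.553, -0.685, 0.475, 0.797], [-0.014, 0.562, 0.827, 1.384], [0.0, 0.0, 0.0, 1.0]] ['intrinsics', 'pose']
{'time': 0.1, 'qpos': [1.207, 0.6, -0.003, 1.6, 0.002, 0.943, -0.08], 'dq': [-0.001, -0.003, 0.001, -0.002, 0.0, -0.001, 0.0], 'effort': [0.007, -77.799, 1.57, -25.862, 0.013, 0.005, -0.0], 'tool_pos': [0.205, -0.695, 0.248], 'tcp_rot': [0.99, 0.143, -0.0, -0.001], 'ft_force': [0.148, -0.402, -0.962], 'ft_torque': [0.018, 0.023, -0.046], 'grip_force': 0.0, 'gripper_width': 0.086}
```

```bash
python3 - <<'E'
import cv2
im=cv2.imread("pics/top0.png"); cv2.imwrite("pics/top0b.png",cv2.resize(im,(800,600),interpolation=cv2.INTER_CUBIC))
E
```

```text
(no output)
```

View pics/top0b.png

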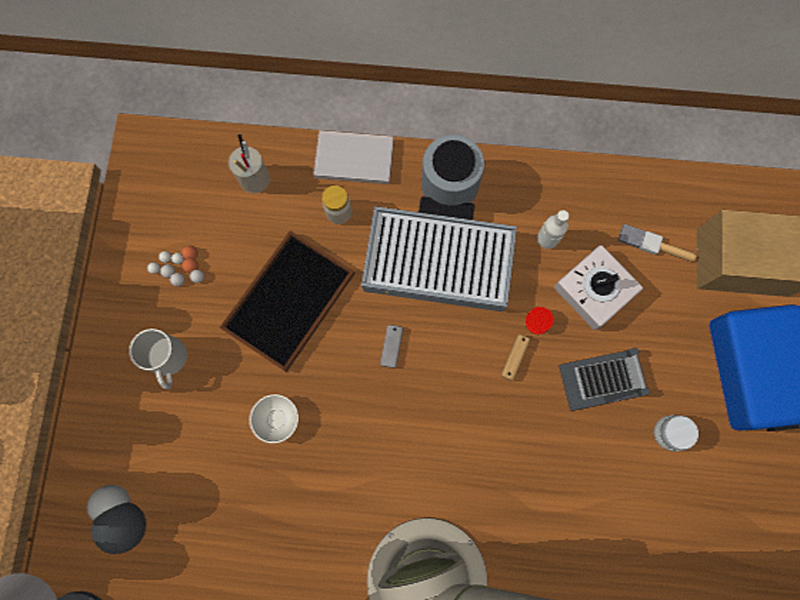

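View pics/scene0.png

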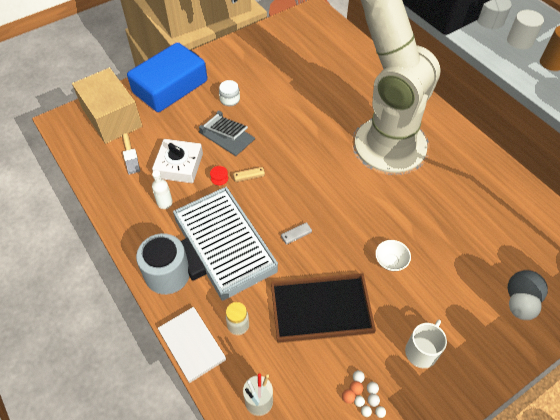

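```bash
cat > h.py <<'E'
from rig import manip, viewer
import cv2, numpy as np
from scipy.spatial.transform import Rotation as R
def ray(name,uv,c=None):
    c=c or viewer.calibration(name); K=c["intrinsics"]; P=np.array(c["pose"])
    uv=np.atleast_2d(uv).astype(float)
    d=np.c_[(uv[:,0]-K[0][2])/K[0][0], -(uv[:,1]-K[1][2])/K[1][1], -np.ones(len(uv))]@P[:3,:3].T
    return P[:3,3],d
def w(name,uv,z,c=None):
    o,d=ray(name,uv,c); return (o+d*((z-o[2])/d[:,2])[:,None])[:,:2]
def px(name,X,c=None):
    c=c or viewer.calibration(name); K=np.array(c["intrinsics"]); P=np.array(c["pose"])
    p=(np.atleast_2d(X)-P[:3,3])@P[:3,:3]; p=p*[1,-1,-1]
    q=p@K.T; return q[:,:2]/q[:,2:]
def st():
    s=manip.read_state(); r=R.from_quat(s["tcp_rot"]).as_matrix()
    return s,r
def plan(target,yaw=None):
    """target xyz of TCP; yaw: desired world angle of tool x-axis (mod pi for grasp). prints shift in tool axes in mm & turn"""
    s,r=st(); d=r.T@(np.array(target)-s["tool_pos"])*1000
    out=dict(t=round(s["time"],2),shift=np.round(d,1).tolist(),cur_yaw=round(float(np.arctan2(r[1,0],r[0,0])),3),pos=np.round(s["tool_pos"],4).tolist(),q7=round(float(s["qpos"][6]),2))
    if yaw is not None:
        t=(yaw-out["cur_yaw"]); out["turn(+=cw from above)"]=round(float(-(np.mod(t+np.pi/2,np.pi)-np.pi/2)),3)
    print(out)
E
python3 - <<'E'
import cv2
im=cv2.imread("pics/top0.png")
a=im[145:300,240:470]; cv2.imwrite("pics/top0c.png",cv2.resize(a,None,fx=3.4,fy=3.4,interpolation=cv2.INTER_CUBIC))
E
```

```text
(no output)
```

View pics/top0c.png

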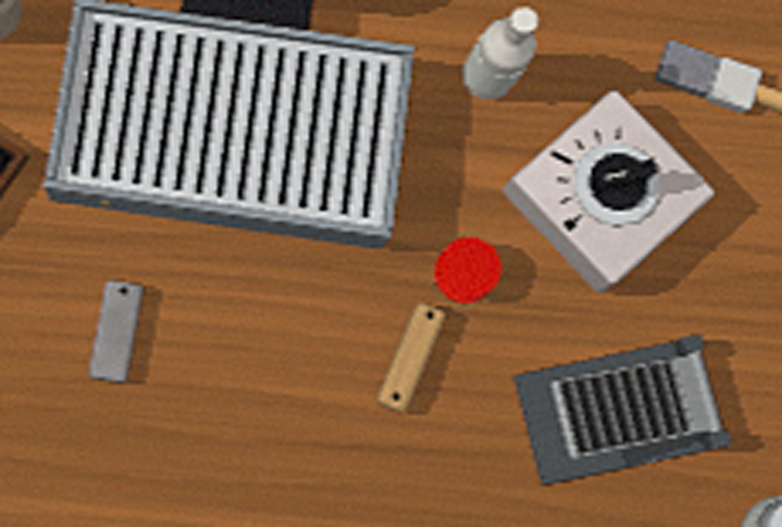

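```bash
python3 - <<'E'
from h import *
f=lambda L:np.array(L)/3.4+[240,145]
np.set_printoptions(precision=4,suppress=True)
def sh(n,L,z):
    p=w("top",f(L),z); print(n,"c",p.mean(0)); print(p.tolist() if 0 else p, [round(float(np.hypot(*(p[i]-p[i-1]))),3) for i in range(len(p))],[round(float(np.arctan2(*(p[i]-p[i-1])[::-1])),3) for i in range(len(p))])
sh("slate",[(108,281),(143,284),(126,382),(91,377)],.016)
sh("wood",[(420,304),(446,312),(405,411),(378,402)],.022)
sh("grille",[(80,3),(413,46),(387,236),(47,186)],.055)
sh("ctrl",[(614,92),(715,193),(604,281),(503,187)],.05)
sh("off,long,dialdisc",[(571,224),(562,156),(620,188)],.05)
sh("dialdisc",[(620,188)],.06)
sh("pedal base",[(516,377),(545,483),(730,440),(700,337)],.01)
sh("pedal tread",[(553,382),(573,456),(722,436),(692,350)],.03)
t=np.array([(291,234),(354,272),(286,369),(222,326)])*.7
p=w("top",t,.022); print("tray",p,p.mean(0),[np.hypot(*(p[i]-p[i-1])) for i in range(4)],[np.arctan2(*(p[i]-p[i-1])[::-1]) for i in range(4)])
sh("spool",[(468,270)],.032)
# scene crop pics
im=cv2.imread("pics/scene0.png")
a=np.hstack([cv2.resize(im[100:210,140:290],(600,440),interpolation=cv2.INTER_CUBIC)]); cv2.imwrite("pics/sc_c.png",a)
E
```

```text
slate c [0.4607 0.1117]
[[0.505  0.124 ]
 [0.505  0.0924]
 [0.4156 0.0995]
 [0.4174 0.1308]] [0.088, 0.032, 0.09, 0.031] [-0.078, -1.569, 3.063, 1.516]
wood c [ 0.4594 -0.1514]
[[ 0.5076 -0.1556]
 [ 0.5024 -0.179 ]
 [ 0.411  -0.1475]
 [ 0.4168 -0.1233]] [0.096, 0.024, 0.097, 0.025] [-0.341, -1.788, 2.809, 1.334]
grille c [0.6562 0.0265]
[[ 0.7508  0.1716]
 [ 0.7367 -0.1315]
 [ 0.5593 -0.1182]
 [ 0.5779  0.1839]] [0.173, 0.303, 0.178, 0.303] [-0.071, -1.617, 3.067, 1.509]
ctrl c [ 0.6218 -0.3129]
[[ 0.7111 -0.3149]
 [ 0.6253 -0.4068]
 [ 0.5369 -0.3108]
 [ 0.6141 -0.219 ]] [0.136, 0.126, 0.13, 0.12] [-0.78, -2.322, 2.315, 0.872]
off,long,dialdisc c [ 0.6184 -0.291 ]
[[ 0.5857 -0.2803]
 [ 0.6473 -0.2702]
 [ 0.6224 -0.3226]] [0.056, 0.062, 0.058] [2.285, 0.162, -2.015]
dialdisc c [ 0.6195 -0.3197]
[[ 0.6195 -0.3197]] [0.0] [0.0]
pedal base c [ 0.4314 -0.3422]
[[ 0.4514 -0.2463]
 [ 0.36   -0.2755]
 [ 0.412  -0.4374]
 [ 0.502  -0.4094]] [0.171, 0.096, 0.17, 0.094] [1.872, -2.833, -1.259, 0.301]
pedal tread c [ 0.4323 -0.3468]
[[ 0.4469 -0.2744]
 [ 0.3838 -0.294 ]
 [ 0.4125 -0.423 ]
 [ 0.4861 -0.3956]] [0.127, 0.066, 0.132, 0.078] [1.883, -2.84, -1.351, 0.356]
tray [[0.6876 0.3551]
 [0.6141 0.2086]
 [0.3918 0.3284]
 [0.471  0.4754]] [0.5411 0.3419] [np.float64(0.24782861803039188), np.float64(0.16396818640943614), np.float64(0.25248208759347424), np.float64(0.16695184415421635)] [np.float64(-0.5069040398178989), np.float64(-2.0361107398595393), np.float64(2.6470112685359566), np.float64(1.0769689426163576)]
spool c [ 0.5401 -0.1949]
[[ 0.5401 -0.1949]] [0.0] [0.0]
```

View pics/sc_c.png

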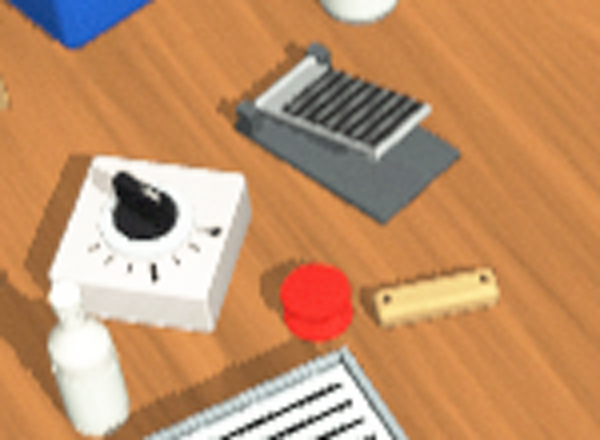

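{"fn": "drive_tool", "kwargs": {"moves": [[1, 30, -17, -3, 0], [1, 30, -17, -3, 0], [1, 30, -17, -3, 0], [1, 30, -17, -3, 0], [1, 30, -17, -3, 0], [1, 30, -17, -3, 0], [1, 30, -17, -3, 0], [1, 30, -17, -3, 0], [1, 30, -17, -3, 0], [1, 30, -17, -3, 0]], "grip_force": 30}}

```text
time: 0.93
tool_pos: [0.4455, -0.446, 0.2781]
tcp_rot: [0.99, 0.143, -0.0, -0.0]
ft_force: [0.5, -0.9, -0.1]
gripper_width: 0.0851
grip_force: 0.0
```

{"fn": "drive_tool", "kwargs": {"moves": [[1, 30, -17, -3, 0], [1, 30, -17, -3, 0], [1, 30, -17, -3, 0], [1, 30, -17, -3, 0], [1, 30, -17, -3, 0], [1, 0, 0, 0, 0], [1, 0, 0, 0, 0]]}}

```text
time: 1.52
tool_pos: [0.5662, -0.321, 0.2929]
tcp_rot: [0.989, 0.145, 0.0, -0.0]
ft_force: [-0.0, -0.2, -0.6]
gripper_width: 0.0851
grip_force: 0.0
```

```bash
python3 - <<'E'
from h import *
c=viewer.calibration("wrist"); im=viewer.camera("wrist"); np.save("pics/wc.npy",np.array([c["intrinsics"],np.array(c["pose"])[:3,:3]])); cv2.imwrite("pics/w1.png",im[:,:,::-1])
print(np.round(c["intrinsics"],1).tolist(),np.round(c["pose"],4).tolist()); print(manip.tcp_to_tips); plan([.625,-.319,.2])
s,r=st(); print("cam in tool",np.round(r.T@(np.array(c["pose"])[:3,3]-s["tool_pos"]),4),np.round(r.T@np.array(c["pose"])[:3,:3],3).tolist())
E
```

```text
[[360.6, 0.0, 282.0], [0.0, 360.6, 206.7], [0.0, 0.0, 1.0]] [[0.287, 0.9111, 0.2959, 0.6425], [-0.9579, 0.2732, 0.0878, -0.2995], [-0.0009, -0.3086, 0.9512, 0.4182], [0.0, 0.0, 0.0, 1.0]]
0.017
{'t': 1.57, 'shift': [59.0, 13.5, 92.7], 'cur_yaw': 0.288, 'pos': [0.5647, -0.3229, 0.2928], 'q7': -0.87}
cam in tool [ 0.0812 -0.0003 -0.1255] [[0.003, 0.951, 0.308], [1.0, -0.003, -0.0], [0.001, 0.308, -0.951]]
```

View pics/w1.png

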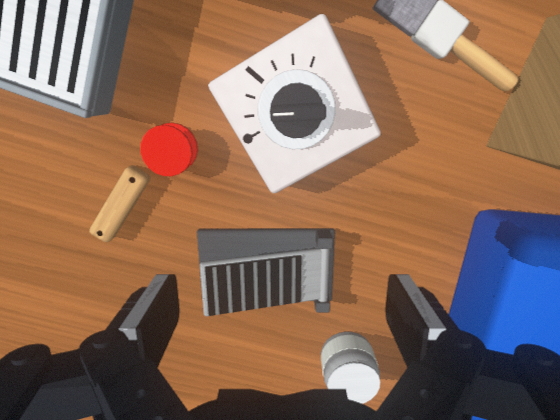

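```bash
python3 - <<'E'
from h import *
np.set_printoptions(precision=4,suppress=True)
c=viewer.calibration("wrist")
m=w("wrist",[(250,96),(249,116),(274,59),(293,60),(313,62)],.05,c)
A=np.c_[2*m,np.ones(len(m))]; x=np.linalg.lstsq(A,(m**2).sum(1),rcond=None)[0]; print("circle",x[:2],np.sqrt(x[2]+x[:2]@x[:2]))
L=w("wrist",[(250,136),(249,116),(250,96),(254,74),(274,59),(293,60),(313,62)],.05,c)
k=w("wrist",[(323,14),(380,132),(276,193),(208,86)],.05,c); print("ctrl",k,k.mean(0))
for cc in (x[:2],k.mean(0)): print("mark ang",np.unwrap(np.arctan2(*(L-cc).T[::-1])))
b=w("wrist",[(275,114),(294,113)],.094,c); print("pointer",b,np.arctan2(*(b[0]-b[1])[::-1]))
print("ringc",w("wrist",(297,109),.053,c), "disc",w("wrist",(299,111),.064,c))
t=w("wrist",[(201,262),(205,316)],.068,c); print("tread edge",t,t.mean(0))
t=w("wrist",[(322,248),(326,308)],.037,c); print("hinge",t,t.mean(0))
t=w("wrist",[(127,168),(148,176),(110,242),(90,234)],.022,c); print("wood",t,t.mean(0))
E
```

```text
circle [ 0.6304 -0.3144] 0.04271676959744583
ctrl [[ 0.7146 -0.3188]
 [ 0.63   -0.4075]
 [ 0.5391 -0.3251]
 [ 0.6237 -0.2319]] [ 0.6268 -0.3208]
mark ang [ 2.496   2.1191  1.67    1.2019  0.6777  0.2619 -0.191 ]
mark ang [ 2.3593  1.9846  1.5819  1.1829  0.7315  0.3773 -0.0398]
pointer [[ 0.6198 -0.3014]
 [ 0.6253 -0.3171]] 1.9099423893686003
ringc [[ 0.6277 -0.3207]] disc [[ 0.6269 -0.3225]]
tread edge [[ 0.4472 -0.2682]
 [ 0.3822 -0.2872]] [ 0.4147 -0.2777]
hinge [[ 0.4872 -0.3952]
 [ 0.4125 -0.4254]] [ 0.4499 -0.4103]
wood [[ 0.5119 -0.1593]
 [ 0.5095 -0.1834]
 [ 0.4167 -0.1539]
 [ 0.4202 -0.1297]] [ 0.4646 -0.1566]
```

{"fn": "drive_tool", "kwargs": {"moves": [[1, 20, 5, 14, 0], [1, 20, 5, 14, 0], [1, 20, 6, 14, 0], [1, 0, 0, 14, -0.12], [1, 0, 0, 14, -0.12], [1, 0, 0, 14, -0.12], [1, 0, 0, 14, -0.12], [1, 0, 0, 14, -0.12], [1, 0, 0, 14, -0.12], [1, 0, 0, 14, -0.12]], "grip_force": 60}}

```text
time: 2.4
tool_pos: [0.625, -0.324, 0.1523]
tcp_rot: [0.845, 0.535, -0.001, -0.0]
ft_force: [-1.1, -0.6, -0.2]
gripper_width: 0.0854
grip_force: 0.0
```

{"fn": "drive_tool", "kwargs": {"moves": [[1, 0, 0, 0, -0.12], [1, 0, 0, 0, -0.12], [1, 0, 0, 0, -0.12], [1, 0, 0, 0, -0.12], [1, 0, 0, 0, -0.12], [1, 0, 0, 0, -0.12], [1, 0, 0, 0, -0.07], [1, 0, 0, 0, 0], [1, 0, 0, 0, 0]]}}

```text
time: 3.15
tool_pos: [0.6254, -0.3236, 0.1528]
tcp_rot: [0.577, 0.817, -0.0, -0.0]
ft_force: [-0.5, -0.4, -0.3]
gripper_width: 0.0853
grip_force: 0.0
```

```bash
python3 - <<'E'
from h import *
plan([.627,-.321,.087],1.917)
E
```

```text
{'t': 3.15, 'shift': [1.9, 2.5, 65.8], 'cur_yaw': 1.912, 'pos': [0.6254, -0.3236, 0.1528], 'q7': 0.36, 'turn(+=cw from above)': -0.005}
```

{"fn": "drive_tool", "kwargs": {"moves": [[1, 2, 2.5, 16, 0], [1, 0, 0, 16, 0], [1, 0, 0, 16, 0], [1, 0, 0, 15, 0], [1, 0, 0, 2, 0], [0, 0, 0, 0, 0], [0, 0, 0, 0, 0], [0, 0, 0, 0, 0], [0, 0, 0, 0, 0], [0, 0, 0, 0, 0]]}}

```text
time: 3.98
tool_pos: [0.6286, -0.3194, 0.0891]
tcp_rot: [0.575, 0.818, 0.0, 0.001]
ft_force: [0.1, -0.7, -0.0]
gripper_width: 0.0255
grip_force: 0.0
```

{"fn": "drive_tool", "kwargs": {"moves": [[0, 0, 0, 0, 0], [0, 0, 0, 0, 0], [0, 0, 0, 0, 0], [0, 0, 0, 0, 0], [0, 0, 0, 0, 0]]}}

```text
time: 4.4
tool_pos: [0.6285, -0.3193, 0.0891]
tcp_rot: [0.575, 0.818, -0.0, 0.0]
ft_force: [-1.3, 0.2, 5.8]
gripper_width: 0.0129
grip_force: 58.9
```

{"fn": "drive_tool", "kwargs": {"moves": [[0, 0, 0, 0, 0.08], [0, 0, 0, 0, 0.08], [0, 0, 0, 0, 0.08], [0, 0, 0, 0, 0.08], [0, 0, 0, 0, 0.08], [0, 0, 0, 0, 0.08], [0, 0, 0, 0, 0.08], [0, 0, 0, 0, 0.08], [0, 0, 0, 0, 0.08], [0, 0, 0, 0, 0.04]]}}

```text
time: 5.23
tool_pos: [0.6267, -0.3192, 0.089]
tcp_rot: [0.839, 0.545, -0.001, -0.001]
ft_force: [-7.1, 1.8, 10.9]
gripper_width: 0.0125
grip_force: 59.6
```

{"fn": "drive_tool", "kwargs": {"moves": [[0, 0, 0, 0, 0], [0, 0, 0, 0, 0], [1, 0, 0, 0, 0], [1, 0, 0, 0, 0], [1, 0, 0, 0, 0], [1, 0, 0, 0, 0], [1, 0, 0, 0, 0], [1, 0, 0, -25, 0], [1, 0, 0, -25, 0], [1, 0, 0, -25, 0]]}}

```text
time: 6.07
tool_pos: [0.6281, -0.3189, 0.1635]
tcp_rot: [0.837, 0.547, -0.0, -0.001]
ft_force: [0.7, -0.5, 0.2]
gripper_width: 0.0854
grip_force: 0.0
```

{"fn": "drive_tool", "kwargs": {"moves": [[1, 0, 0, -40, 0], [1, 0, 0, -40, 0], [1, -20, 0, -20, 0], [1, -30, 0, 0, 0], [1, -30, 0, 0, 0], [1, 0, 0, 0, 0], [1, 0, 0, 0, 0]], "grip_force": 30}}

```text
time: 6.65
tool_pos: [0.5947, -0.3949, 0.2631]
tcp_rot: [0.838, 0.545, -0.0, 0.0]
ft_force: [0.1, 0.3, 0.1]
gripper_width: 0.0851
grip_force: 0.0
```

```bash
python3 - <<'E'
from h import *
c=viewer.calibration("wrist"); im=viewer.camera("wrist"); cv2.imwrite("pics/w2.png",im[:,:,::-1]); np.save("w2.npy",c["pose"])
plan([.46,-.154,.2],-.335)
p=px("wrist",[[.627,-.321,.06],[.46,-.154,.02],[.462,.11,.02]],c); print(p)
E
```

```text
{'t': 6.7, 'shift': [163.7, -220.6, 63.1], 'cur_yaw': 1.155, 'pos': [0.5957, -0.3929, 0.263], 'q7': -0.08, 'turn(+=cw from above)': 1.49}
[[ 280.40268648   86.50595269]
 [  34.42542549  -12.89869114]
 [-193.86790156 -414.00747855]]
```

View pics/w2.png

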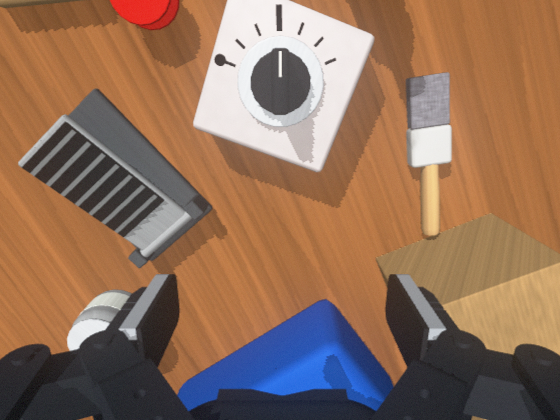

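{"fn": "drive_tool", "kwargs": {"moves": [[1, 20.5, -27.5, 10, 0], [1, 20.5, -27.5, 10, 0], [1, 20.5, -27.5, 10, 0], [1, 20.5, -27.5, 10, 0], [1, 20.5, -27.5, 10, 0], [1, 20.5, -27.5, 10, 0], [1, 20.5, -27.5, 10, 0], [1, 20.5, -27.5, 10, 0], [1, 0, 0, 0, -0.118], [1, 0, 0, 0, -0.118]]}}

```text
time: 7.53
tool_pos: [0.46, -0.1499, 0.183]
tcp_rot: [0.763, 0.646, -0.0, -0.001]
ft_force: [0.9, -0.1, 0.6]
gripper_width: 0.0854
grip_force: 0.0
```

{"fn": "drive_tool", "kwargs": {"moves": [[1, 0, 0, 0, -0.118], [1, 0, 0, 0, -0.118], [1, 0, 0, 0, -0.118], [1, 0, 0, 0, -0.118], [1, 0, 0, 0, -0.118], [1, 0, 0, 0, -0.118], [1, 0, 0, 0, -0.118], [1, 0, 0, 0, -0.118], [1, 0, 0, 0, -0.118], [1, 0, 0, 0, -0.118]]}}

```text
time: 8.37
tool_pos: [0.4611, -0.1523, 0.1834]
tcp_rot: [0.277, 0.961, 0.0, 0.0]
ft_force: [-0.6, 0.4, -0.4]
gripper_width: 0.0854
grip_force: 0.0
```

{"fn": "drive_tool", "kwargs": {"moves": [[1, 0, 0, 0, -0.118], [1, 0, 0, 0, -0.118], [1, 0, 0, 0, 0], [1, 0, 0, 0, 0]]}}

```text
time: 8.7
tool_pos: [0.4609, -0.1528, 0.1832]
tcp_rot: [0.167, 0.986, 0.0, -0.0]
ft_force: [0.6, -1.1, -1.0]
gripper_width: 0.0853
grip_force: 0.0
```

```bash
python3 - <<'E'
from h import *
c=viewer.calibration("wrist"); im=viewer.camera("wrist"); cv2.imwrite("pics/w3.png",im[:,:,::-1])
plan([.462,-.154,.02],-.335)
print(px("wrist",[[.462,-.154,.022]],c))
# segment wood (pale): 
hsv=cv2.cvtColor(im,cv2.COLOR_RGB2HSV); print(hsv[int(px("wrist",[[.462,-.154,.022]],c)[0][1]),int(px("wrist",[[.462,-.154,.022]],c)[0][0])])
E
```

```text
{'t': 8.75, 'shift': [-1.4, -0.7, 163.2], 'cur_yaw': 2.806, 'pos': [0.4608, -0.153, 0.1832], 'q7': 0.83, 'turn(+=cw from above)': -0.001}
[[282.02781449 191.35587271]]
[ 19 108 238]
```

View pics/w3.png

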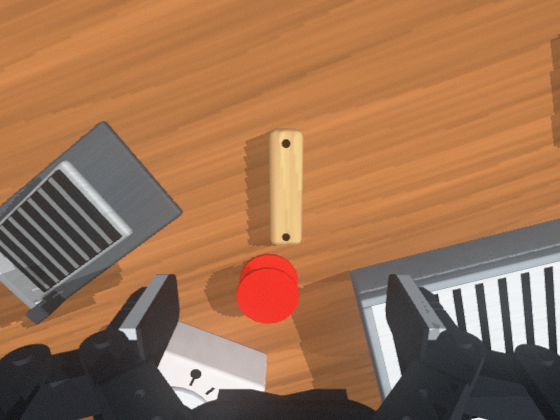

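```bash
python3 - <<'E'
from h import *
p=w("wrist",[(286,190),(286,143),(286,237)],.022); print(p, p[1:].mean(0), np.arctan2(*(p[2]-p[1])[::-1]))
plan([*p[1:].mean(0),.021],-.335)
E
```

```text
[[ 0.46195835 -0.15078867]
 [ 0.4255681  -0.13821725]
 [ 0.50153411 -0.16446055]] [ 0.46355111 -0.1513389 ] -0.33262552747838187
{'t': 8.75, 'shift': [-2.0, 2.4, 162.2], 'cur_yaw': 2.806, 'pos': [0.4608, -0.153, 0.1832], 'q7': 0.83, 'turn(+=cw from above)': -0.001}
```

{"fn": "drive_tool", "kwargs": {"moves": [[1, -2, 2.5, 30, 0], [1, 0, 0, 30, 0], [1, 0, 0, 30, 0], [1, 0, 0, 30, 0], [1, 0, 0, 25, 0], [1, 0, 0, 15, 0], [1, 0, 0, 2, 0], [0, 0, 0, 0, 0], [0, 0, 0, 0, 0], [0, 0, 0, 0, 0]], "grip_force": 32}}

```text
time: 9.58
tool_pos: [0.464, -0.1521, 0.0224]
tcp_rot: [0.166, 0.986, -0.0, 0.001]
ft_force: [-0.9, 0.6, -1.1]
gripper_width: 0.0515
grip_force: 0.0
```

{"fn": "drive_tool", "kwargs": {"moves": [[0, 0, 0, 0, 0], [0, 0, 0, 0, 0], [0, 0, 0, 0, 0], [0, 0, 0, 0, 0], [0, 0, 0, 0, 0], [0, 0, 0, 0, 0], [0, 0, 0, -20, 0], [0, 0, 0, -30, 0], [0, 0, 0, -30, 0], [0, 0, 0, -40, 0]]}}

```text
time: 10.42
tool_pos: [0.4622, -0.1519, 0.1419]
tcp_rot: [0.166, 0.986, 0.0, -0.001]
ft_force: [-0.9, -0.8, -1.0]
gripper_width: 0.0269
grip_force: 32.4
```

```bash
python3 - <<'E'
from h import *
# grille slots: wood at y=-0.05ish, slate at +0.05 along grille y
g=np.array([.656,.0265]); a=-.068; gy=np.array([-np.sin(a),np.cos(a)])
plan([*(g-.06*gy),.10],a)
plan([*(g+.06*gy),.10],a); print(manip.read_state()["gripper_width"],manip.read_state()["grip_force"])
E
```

```text
{'t': 10.42, 'shift': [-140.7, 174.0, 41.6], 'cur_yaw': 2.809, 'pos': [0.4622, -0.1519, 0.1419], 'q7': 0.75, 'turn(+=cw from above)': -0.265}
{'t': 10.42, 'shift': [-109.3, 289.9, 41.7], 'cur_yaw': 2.809, 'pos': [0.4622, -0.1519, 0.1419], 'q7': 0.75, 'turn(+=cw from above)': -0.265}
0.026921108033331205 32.39802896976471
```

{"fn": "drive_tool", "kwargs": {"moves": [[0, -20, 25, 0, 0], [0, -20, 25, 0, 0], [0, -20, 25, 0, 0], [0, -20, 25, 0, 0], [0, -20, 25, 0, 0], [0, -20, 25, 0, 0], [0, -20, 24, 0, 0], [0, 0, 0, 10, -0.09], [0, 0, 0, 20, -0.09], [0, 0, 0, 20, -0.085]]}}

```text
time: 11.25
tool_pos: [0.6532, -0.0331, 0.0917]
tcp_rot: [0.032, 0.999, 0.0, 0.001]
ft_force: [-0.3, -1.3, -1.4]
gripper_width: 0.0273
grip_force: 32.4
```

{"fn": "drive_tool", "kwargs": {"moves": [[0, 0, 0, 10, 0], [0, 0, 0, 0, 0], [0, 0, 0, 0, 0]]}}

```text
time: 11.5
tool_pos: [0.6523, -0.0335, 0.0814]
tcp_rot: [0.035, 0.999, 0.0, -0.0]
ft_force: [0.8, -0.7, -0.3]
gripper_width: 0.0272
grip_force: 32.4
```

```bash
python3 - <<'E'
from h import *
g=np.array([.656,.0265]); a=-.068; gy=np.array([-np.sin(a),np.cos(a)])
plan([*(g-.06*gy),.067],a)
E
```

```text
{'t': 11.5, 'shift': [0.4, 0.1, 14.4], 'cur_yaw': 3.071, 'pos': [0.6523, -0.0335, 0.0814], 'q7': 0.79, 'turn(+=cw from above)': -0.003}
```

{"fn": "drive_tool", "kwargs": {"moves": [[0, 0, 0, 7, 0], [0, 0, 0, 7, 0], [0, 0, 0, 0, 0], [0, 0, 0, 0, 0], [0.6, 0, 0, 0, 0], [0.6, 0, 0, 0, 0], [0.6, 0, 0, 0, 0], [0.6, 0, 0, 0, 0], [0.6, 0, 0, -15, 0], [0.6, 0, 0, -25, 0]]}}

```text
time: 12.33
tool_pos: [0.6512, -0.0334, 0.1063]
tcp_rot: [0.034, 0.999, -0.0, -0.002]
ft_force: [-1.2, -0.6, 0.5]
gripper_width: 0.0512
grip_force: 0.0
```

{"fn": "drive_tool", "kwargs": {"moves": [[1, 0, 0, -37, 0], [1, 0, 0, -36, 0], [1, 29, 19, 0, 0], [1, 29, 19, 0, 0], [1, 29, 19, 0, 0], [1, 29, 19, 0, 0], [1, 29, 19, 0, 0], [1, 29, 18, 0, 0], [1, 29, 18, 0, 0], [1, 0, 0, 0, 0]]}}

```text
time: 13.17
tool_pos: [0.4542, 0.1146, 0.1818]
tcp_rot: [0.03, 1.0, 0.0, -0.0]
ft_force: [-0.9, 0.1, -0.6]
gripper_width: 0.0855
grip_force: 0.0
```

{"fn": "drive_tool", "kwargs": {"moves": [[1, 0, 0, 0, 0], [1, 0, 0, 0, 0]]}}

```text
time: 13.33
tool_pos: [0.4596, 0.1111, 0.1811]
tcp_rot: [0.034, 0.999, -0.0, 0.001]
ft_force: [-0.2, -1.2, -0.5]
gripper_width: 0.085
grip_force: 0.0
```

```bash
python3 - <<'E'
from h import *
c=viewer.calibration("wrist"); im=viewer.camera("wrist"); cv2.imwrite("pics/w4.png",im[:,:,::-1])
plan([.4607,.1117,.021],-.078); print(px("wrist",[[.4607,.1117,.016]],c))
t=viewer.camera("top"); cv2.imwrite("pics/t4.png",t[:,:,::-1])
E
```

```text
{'t': 13.38, 'shift': [-0.6, 1.0, 159.8], 'cur_yaw': 3.073, 'pos': [0.4599, 0.1108, 0.1808], 'q7': 0.49, 'turn(+=cw from above)': 0.009}
[[284.17071468 189.61950063]]
```

View pics/w4.png

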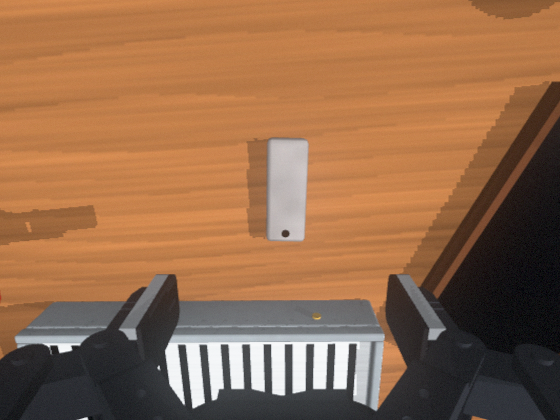

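{"fn": "drive_tool", "kwargs": {"moves": [[1, 0, 3, 30, 0], [1, 0, 0, 30, 0], [1, 0, 0, 30, 0], [1, 0, 0, 30, 0], [1, 0, 0, 25, 0], [1, 0, 0, 14, 0], [1, 0, 0, 1, 0], [0, 0, 0, 0, 0], [0, 0, 0, 0, 0], [0, 0, 0, 0, 0]], "grip_force": 32}}

```text
time: 14.27
tool_pos: [0.4599, 0.114, 0.0212]
tcp_rot: [0.034, 0.999, 0.0, 0.001]
ft_force: [-0.6, 0.8, -0.4]
gripper_width: 0.0516
grip_force: 0.0
```

{"fn": "drive_tool", "kwargs": {"moves": [[0, 0, 0, 0, 0], [0, 0, 0, 0, 0], [0, 0, 0, 0, 0], [0, 0, 0, 0, 0], [0, 0, 0, 0, 0], [0, 0, 0, 0, 0], [0, 0, 0, -20, 0], [0, 0, 0, -30, 0], [0, 0, 0, -30, 0], [0, 0, 0, -30, 0]]}}

```text
time: 15.1
tool_pos: [0.4585, 0.1139, 0.132]
tcp_rot: [0.034, 0.999, 0.0, -0.001]
ft_force: [1.3, 0.2, -0.6]
gripper_width: 0.0326
grip_force: 32.9
```

```bash
python3 - <<'E'
from h import *
g=np.array([.656,.0265]); a=-.068; gy=np.array([-np.sin(a),np.cos(a)])
plan([*(g+.06*gy),.08],a)
E
```

```text
{'t': 15.1, 'shift': [-203.1, -13.8, 51.8], 'cur_yaw': 3.074, 'pos': [0.4585, 0.1139, 0.132], 'q7': 0.37, 'turn(+=cw from above)': 0.0}
```

View pics/t4.png

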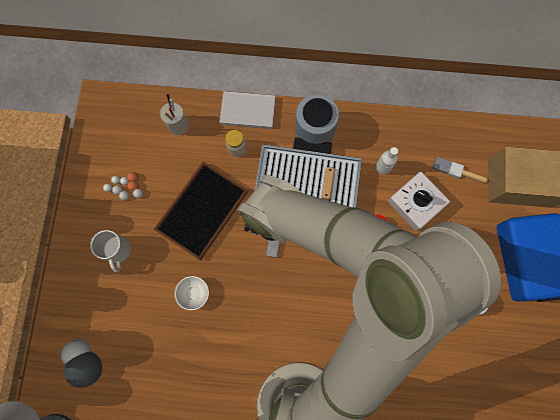

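{"fn": "drive_tool", "kwargs": {"moves": [[0, -29, -2, 0, 0], [0, -29, -2, 0, 0], [0, -29, -2, 0, 0], [0, -29, -2, 0, 0], [0, -29, -2, 0, 0], [0, -29, -2, 0, 0], [0, -29, -2, 0, 0], [0, 0, 0, 25, 0], [0, 0, 0, 25, 0], [0, 0, 0, 0, 0]]}}

```text
time: 15.93
tool_pos: [0.6586, 0.0847, 0.0766]
tcp_rot: [0.034, 0.999, -0.001, -0.003]
ft_force: [-1.0, -1.2, -2.2]
gripper_width: 0.0334
grip_force: 32.9
```

{"fn": "drive_tool", "kwargs": {"moves": [[0, 0, 0, 8, 0], [0, 0, 0, 7, 0], [0, 0, 0, 0, 0], [0, 0, 0, 0, 0], [0.6, 0, 0, 0, 0], [0.6, 0, 0, 0, 0], [0.6, 0, 0, 0, 0], [0.6, 0, 0, 0, 0], [0.6, 0, 0, -15, 0], [0.6, 0, 0, -25, 0]]}}

```text
time: 16.77
tool_pos: [0.6593, 0.086, 0.1042]
tcp_rot: [0.034, 0.999, -0.0, -0.002]
ft_force: [0.4, -1.3, 0.5]
gripper_width: 0.0512
grip_force: 0.0
```

{"fn": "drive_tool", "kwargs": {"moves": [[1, 0, 0, -37, 0], [1, 0, 0, -40, 0], [1, 0, 0, -40, 0], [1, 15, 0, -40, 0], [1, 30, 0, -20, 0], [1, 30, 0, 0, 0], [1, 0, 0, 0, 0], [1, 0, 0, 0, 0]]}}

```text
time: 17.43
tool_pos: [0.5851, 0.0916, 0.2832]
tcp_rot: [0.033, 0.999, -0.001, 0.001]
ft_force: [1.1, -0.4, -0.1]
gripper_width: 0.0856
grip_force: 0.0
```

```bash
python3 - <<'E'
from h import *
c=viewer.calibration("wrist"); im=viewer.camera("wrist"); cv2.imwrite("pics/w5.png",im[:,:,::-1])
plan([.419,-.303,.15],-1.265)
print(px("wrist",[[.656,.0265,.044],[.6,.0,.044]],c))
E
```

```text
{'t': 17.48, 'shift': [140.4, -404.6, 132.6], 'cur_yaw': 3.074, 'pos': [0.5861, 0.0913, 0.2825], 'q7': 0.77, 'turn(+=cw from above)': 1.197}
[[228.23005468 236.81964726]
 [197.00370074 189.06521605]]
```

View pics/w5.png

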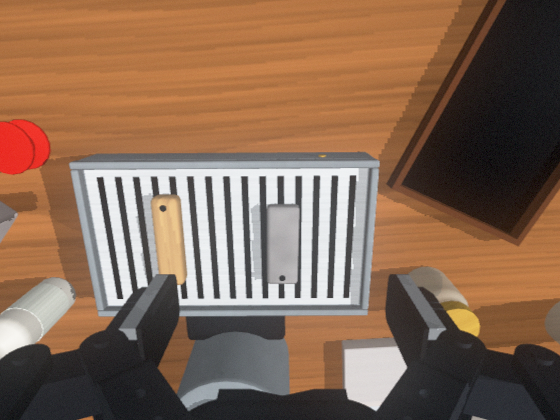

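{"fn": "drive_tool", "kwargs": {"moves": [[0, 14, -39, 0, 0], [0, 14, -39, 0, 0], [0, 14, -39, 0, 0], [0, 14, -39, 0, 0], [0, 14, -39, 0, 0], [0, 14, -39, 0, 0], [0, 14, -39, 0, 0], [0, 14, -39, 0, 0], [0, 14, -39, 0, 0], [0, 14, -39, 0, 0]]}}

```text
time: 18.32
tool_pos: [0.4196, -0.2905, 0.2813]
tcp_rot: [0.034, 0.999, 0.0, 0.0]
ft_force: [0.5, 0.4, -0.1]
gripper_width: 0.0002
grip_force: 0.0
```

{"fn": "drive_tool", "kwargs": {"moves": [[0, 0, -13, 30, 0], [0, 0, 0, 40, 0], [0, 0, 0, 40, 0], [0, 0, 0, 30, 0], [0, 0, 0, 20, 0], [0, 0, 0, 0, 0], [0, 0, 0, 0, 0]]}}

```text
time: 18.9
tool_pos: [0.4197, -0.301, 0.1206]
tcp_rot: [0.034, 0.999, 0.001, -0.001]
ft_force: [-0.0, -0.7, 0.3]
gripper_width: -0.0004
grip_force: 0.0
```

```bash
python3 - <<'E'
from h import *
c=viewer.calibration("wrist"); im=viewer.camera("wrist"); cv2.imwrite("pics/w6.png",im[:,:,::-1])
plan([.420,-.303,.079],3.074); print(px("wrist",[[.420,-.303,.062]],c))
E
```

```text
{'t': 18.95, 'shift': [0.1, -1.8, 42.7], 'cur_yaw': 3.074, 'pos': [0.4202, -0.3012, 0.1217], 'q7': 1.26, 'turn(+=cw from above)': -0.0}
[[280.38491028 240.33990726]]
```

View pics/w6.png

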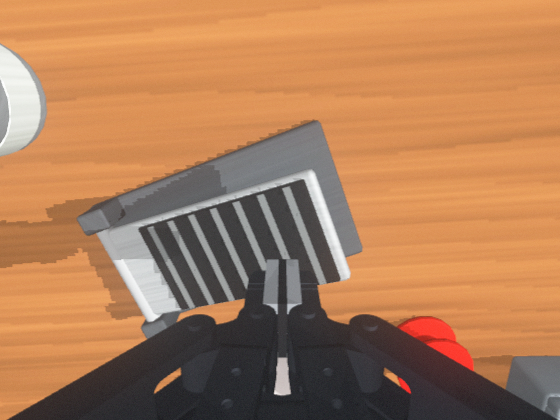

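{"fn": "drive_tool", "kwargs": {"moves": [[0, 0, -2, 20, 0], [0, 0, 0, 15, 0], [0, 0, 0, 10, 0], [0, 0, 0, 8, 0], [0, 0, 0, 8, 0], [0, 0, 0, 6, 0], [0, 0, 0, 3, 0], [0, 0, 0, 0, 0], [0, 0, 0, 0, 0]]}}

```text
time: 19.7
tool_pos: [0.4198, -0.3025, 0.0523]
tcp_rot: [0.033, 0.999, -0.0, 0.001]
ft_force: [-0.8, 4.2, 8.0]
gripper_width: -0.0
grip_force: 4.2
```

{"fn": "drive_tool", "kwargs": {"moves": [[0, 0, 0, 2, 0], [0, 0, 0, 0, 0], [0, 0, 0, 0, 0]]}}

```text
time: 19.95
tool_pos: [0.4198, -0.3024, 0.0505]
tcp_rot: [0.033, 0.999, -0.0, 0.001]
ft_force: [-2.6, 4.7, 8.7]
gripper_width: -0.0001
grip_force: 4.5
```

{"fn": "drive_tool", "kwargs": {"moves": [[0, 0, 0, 2, 0], [0, 0, 0, 0, 0], [0, 0, 0, 0, 0]]}}

```text
time: 20.2
tool_pos: [0.4198, -0.3024, 0.0499]
tcp_rot: [0.033, 0.999, -0.001, 0.001]
ft_force: [-6.0, 6.7, 29.0]
gripper_width: -0.0003
grip_force: 14.9
```

{"fn": "drive_tool", "kwargs": {"moves": [[0, 0, 0, 0, 0], [0, 0, 0, 0, 0], [0, 0, 0, 0, 0], [0, 0, 0, 0, 0], [0, 0, 0, 0, 0], [0, 0, 0, 0, 0], [0, 0, 0, 0, 0], [0, 0, 0, 0, 0], [0, 0, 0, 0, 0], [0, 0, 0, 0, 0]]}}

```text
time: 21.03
tool_pos: [0.4198, -0.3024, 0.0499]
tcp_rot: [0.033, 0.999, -0.001, 0.001]
ft_force: [-5.3, 6.4, 30.0]
gripper_width: 0.0001
grip_force: 14.9
```

{"fn": "drive_tool", "kwargs": {"moves": [[0, 0, 0, 0, 0], [0, 0, 0, 0, 0], [0, 0, 0, 0, 0], [0, 0, 0, 0, 0], [0, 0, 0, 0, 0], [0, 0, 0, 0, 0], [0, 0, 0, 0, 0], [0, 0, 0, 0, 0], [0, 0, 0, 0, 0], [0, 0, 0, 0, 0]]}}

```text
time: 21.87
tool_pos: [0.4198, -0.3024, 0.0499]
tcp_rot: [0.033, 0.999, -0.001, 0.001]
ft_force: [-5.7, 6.4, 29.7]
gripper_width: -0.0004
grip_force: 14.9
```

{"fn": "drive_tool", "kwargs": {"moves": [[0, 0, 0, 0, 0], [0, 0, 0, 0, 0], [0, 0, 0, 0, 0], [0, 0, 0, 0, 0], [0, 0, 0, 0, 0], [0, 0, 0, 0, 0], [0, 0, 0, 0, 0], [0, 0, 0, 0, 0], [0, 0, 0, 0, 0], [0, 0, 0, 0, 0]]}}

```text
time: 22.7
tool_pos: [0.4198, -0.3024, 0.0499]
tcp_rot: [0.033, 0.999, -0.001, 0.001]
ft_force: [-6.8, 6.3, 29.0]
gripper_width: 0.0001
grip_force: 14.9
```

{"fn": "drive_tool", "kwargs": {"moves": [[0, 0, 0, 0, 0], [0, 0, 0, 0, 0], [0, 0, 0, 0, 0], [0, 0, 0, 0, 0], [0, 0, 0, 0, 0], [0, 0, 0, 0, 0]]}}

```text
time: 23.2
tool_pos: [0.4198, -0.3024, 0.0499]
tcp_rot: [0.033, 0.999, -0.001, 0.001]
ft_force: [-7.1, 5.4, 29.8]
gripper_width: -0.0
grip_force: 14.9
```

```bash
python3 - <<'E'
from h import *
for n in ("top",):
    im=viewer.camera(n); cv2.imwrite("pics/t7.png",cv2.resize(im[130:290,220:470,::-1],None,fx=3.2,fy=3.2,interpolation=cv2.INTER_CUBIC))
E
```

```text
(no output)
```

View pics/t7.png

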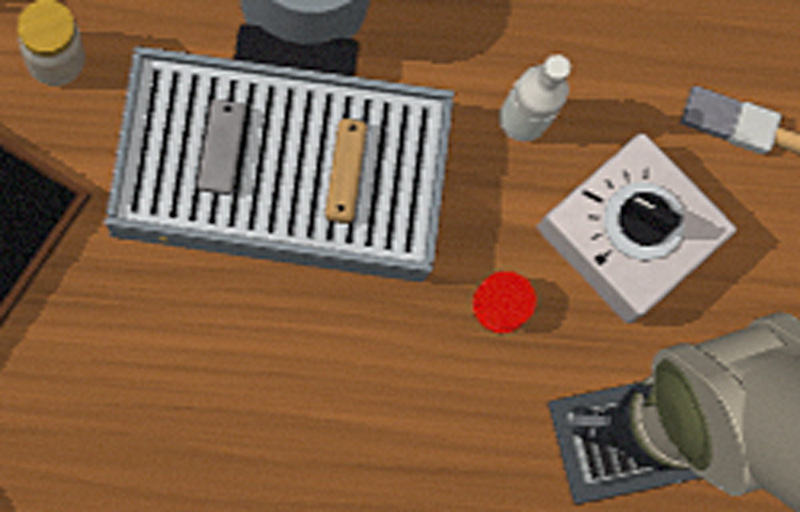

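{"fn": "drive_tool", "kwargs": {"moves": [[0, 0, 0, -10, 0], [0, 0, 0, -20, 0], [0, 0, 0, -30, 0], [0, 0, 0, -40, 0], [0, 0, 0, -40, 0], [0, 0, 0, -20, 0], [0.6, -35, 0, 0, 0.12], [0.6, 0, 0, 0, 0.12], [0.6, 0, 0, 0, 0.12], [0.6, 0, 0, 0, 0.12]], "grip_force": 60}}

```text
time: 24.08
tool_pos: [0.4547, -0.3057, 0.2084]
tcp_rot: [0.273, 0.962, -0.0, 0.001]
ft_force: [-0.0, 0.4, -0.3]
gripper_width: 0.0482
grip_force: 0.0
```

{"fn": "drive_tool", "kwargs": {"moves": [[0.6, 0, 0, 0, 0.12], [0.6, 0, 0, 0, 0.12], [0.6, 0, 0, 0, 0.12], [0.6, 0, 0, 0, 0.12], [0.6, 0, 0, 0, 0.12], [0.6, 0, 0, 0, 0.12], [0.6, 0, 0, 0, 0.12], [0.6, 0, 0, 0, 0.12], [0.6, 0, 0, 0, 0.12], [0.6, 0, 0, 0, 0.12]]}}

```text
time: 24.92
tool_pos: [0.4544, -0.3055, 0.2083]
tcp_rot: [0.769, 0.64, 0.0, 0.001]
ft_force: [-0.1, 0.4, 0.3]
gripper_width: 0.0509
grip_force: 0.0
```

{"fn": "drive_tool", "kwargs": {"moves": [[0.6, 0, 0, 0, 0.12], [0.6, 0, 0, 0, 0.12], [0.6, 0, 0, 0, 0], [0.6, 0, 0, 0, 0]]}}

```text
time: 25.25
tool_pos: [0.4544, -0.3053, 0.208]
tcp_rot: [0.837, 0.547, 0.0, 0.001]
ft_force: [-0.5, 0.4, 0.7]
gripper_width: 0.051
grip_force: 0.0
```

```bash
python3 - <<'E'
from h import *
plan([.6275,-.3195,.11],1.16)
E
```

```text
{'t': 25.25, 'shift': [56.5, 164.1, 98.2], 'cur_yaw': 1.158, 'pos': [0.4544, -0.3053, 0.208], 'q7': -0.14, 'turn(+=cw from above)': -0.002}
```

{"fn": "drive_tool", "kwargs": {"moves": [[0.6, 11.3, 33, 0, 0], [0.6, 11.3, 33, 0, 0], [0.6, 11.3, 33, 0, 0], [0.6, 11.3, 33, 0, 0], [0.6, 11.3, 32, 0, 0], [0.6, 0, 0, 30, 0], [0.6, 0, 0, 30, 0], [0.6, 0, 0, 0, 0], [0.6, 0, 0, 0, 0]]}}

```text
time: 26.0
tool_pos: [0.6258, -0.32, 0.1462]
tcp_rot: [0.837, 0.546, -0.001, -0.002]
ft_force: [-0.1, -0.5, 0.3]
gripper_width: 0.0511
grip_force: 0.0
```

```bash
python3 - <<'E'
from h import *
plan([.6275,-.3195,.089],1.16)
E
```

```text
{'t': 26.0, 'shift': [1.1, 1.5, 57.2], 'cur_yaw': 1.156, 'pos': [0.6258, -0.32, 0.1462], 'q7': -0.23, 'turn(+=cw from above)': -0.004}
```

{"fn": "drive_tool", "kwargs": {"moves": [[0.6, 1, 1.5, 20, 0], [0.6, 0, 0, 20, 0], [0.6, 0, 0, 15, 0], [0.6, 0, 0, 2, 0], [0, 0, 0, 0, 0], [0, 0, 0, 0, 0], [0, 0, 0, 0, 0], [0, 0, 0, 0, 0], [0, 0, 0, 0, 0], [0, 0, 0, 0, 0]]}}

```text
time: 26.83
tool_pos: [0.6268, -0.3194, 0.0924]
tcp_rot: [0.838, 0.546, -0.001, -0.001]
ft_force: [-9.6, 3.7, 11.3]
gripper_width: 0.013
grip_force: 59.6
```

{"fn": "drive_tool", "kwargs": {"moves": [[0, 0, 0, 0, 0], [0, 0, 0, 0, 0], [0, 0, 0, 0, -0.08], [0, 0, 0, 0, -0.08], [0, 0, 0, 0, -0.08], [0, 0, 0, 0, -0.08], [0, 0, 0, 0, -0.08], [0, 0, 0, 0, -0.08], [0, 0, 0, 0, -0.08], [0, 0, 0, 0, -0.08]]}}

```text
time: 27.67
tool_pos: [0.6283, -0.3195, 0.0925]
tcp_rot: [0.622, 0.783, -0.0, 0.0]
ft_force: [-4.0, 4.0, 5.9]
gripper_width: 0.0123
grip_force: 59.0
```

{"fn": "drive_tool", "kwargs": {"moves": [[0, 0, 0, 0, -0.08], [0, 0, 0, 0, -0.08], [0, 0, 0, 0, -0.08], [0, 0, 0, 0, -0.08], [0, 0, 0, 0, -0.08], [0, 0, 0, 0, -0.08], [0, 0, 0, 0, -0.06], [0, 0, 0, 0, 0], [0, 0, 0, 0, 0]]}}

```text
time: 28.42
tool_pos: [0.6294, -0.3188, 0.0925]
tcp_rot: [0.392, 0.92, 0.001, 0.001]
ft_force: [-0.3, 5.0, 5.7]
gripper_width: 0.0129
grip_force: 59.1
```

{"fn": "drive_tool", "kwargs": {"moves": [[0.6, 0, 0, 0, 0], [0.6, 0, 0, 0, 0], [0.6, 0, 0, 0, 0], [0.6, 0, 0, 0, 0], [0.6, 0, 0, -20, 0], [0.6, 0, 0, -30, 0], [1, 0, 0, -30, 0], [1, 0, 0, -40, 0], [1, 0, 0, -40, 0], [1, 0, 0, -20, 0]]}}

```text
time: 29.25
tool_pos: [0.63, -0.3202, 0.2756]
tcp_rot: [0.393, 0.919, 0.0, 0.003]
ft_force: [0.3, 1.2, 1.1]
gripper_width: 0.0856
grip_force: 0.0
```

{"fn": "drive_tool", "kwargs": {"moves": [[1, 0, 0, 0, -0.12], [1, 0, 0, 0, -0.12], [1, 0, 0, 0, -0.12], [1, 0, 0, 0, -0.12], [1, 0, 0, 0, -0.12], [1, 0, 0, 0, -0.12], [1, 40, 0, 0, 0], [1, 0, 0, 0, 0], [1, 0, 0, 0, 0]], "grip_force": 32}}

```text
time: 30.0
tool_pos: [0.5869, -0.3172, 0.2701]
tcp_rot: [0.045, 0.999, -0.0, -0.001]
ft_force: [-0.6, -0.8, -0.6]
gripper_width: 0.0854
grip_force: 0.0
```

```bash
python3 - <<'E'
from h import *
c=viewer.calibration("wrist"); im=viewer.camera("wrist"); cv2.imwrite("pics/w8.png",im[:,:,::-1])
plan([.652,-.0335,.16],-.068)
print(px("wrist",[[.627,-.321,.06]],c), manip.read_state()["qpos"][6])
E
```

```text
{'t': 30.05, 'shift': [-38.2, 288.3, 110.3], 'cur_yaw': 3.052, 'pos': [0.5883, -0.3171, 0.2706], 'q7': 1.39, 'turn(+=cw from above)': -0.022}
[[283.1017768  216.50825435]] 1.392543677731535
```

View pics/w8.png

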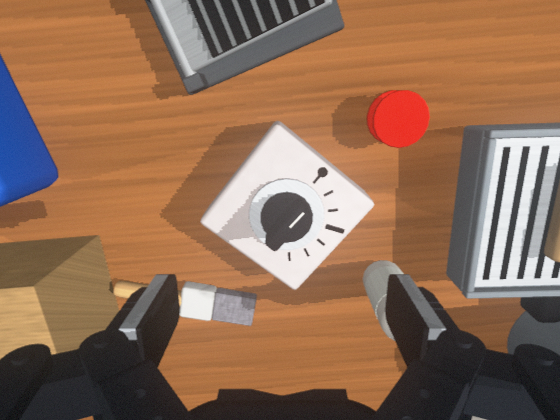

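```bash
python3 - <<'E'
from h import *
im=cv2.imread("pics/w8.png")[:,:,::-1]
crop=im[190:250,265:330]; g=cv2.cvtColor(np.ascontiguousarray(crop),cv2.COLOR_RGB2GRAY)
# white line inside the black disc
m=(g>150).astype(np.uint8); n,l,s,c=cv2.connectedComponentsWithStats(m); 
for i in range(1,n):
    if 10<s[i,4]<150:
        ys,xs=np.where(l==i); P=w("wrist",np.c_[xs+265,ys+190],.094); v=np.linalg.svd(P-P.mean(0))[2][0]; print(s[i],P.mean(0),np.mod(np.arctan2(v[1],v[0]),np.pi), np.arctan2(*(P.mean(0)-[.627,-.321])[::-1]))
mk=w("wrist",[(322,173),(318,178)],.05); print(mk,np.arctan2(*(mk-[.627,-.321]).T[::-1]))
E
```

```text
[24 22 16 16 60] [ 0.62093633 -0.30844589] 2.3500160034000563 2.020753711794736
[ 0 54  6  6 20] [ 0.64548524 -0.3376143 ] 0.661691365466023 -0.7321448160758635
[[ 0.59091742 -0.27936076]
 [ 0.59558206 -0.28355546]] [2.28482183 2.26890035]
```

{"fn": "drive_tool", "kwargs": {"moves": [[1, -5, 36, 0, 0], [1, -5, 36, 0, 0], [1, -5, 36, 0, 0], [1, -5, 36, 0, 0], [1, -5, 36, 0, 0], [1, -5, 36, 0, 0], [1, -4, 36, 0, 0], [1, -4, 36, 0, -0.02], [1, 0, 0, 35, 0], [1, 0, 0, 35, 0]]}}

```text
time: 30.88
tool_pos: [0.6546, -0.0284, 0.2021]
tcp_rot: [0.032, 0.999, 0.001, 0.003]
ft_force: [0.9, -1.1, -0.9]
gripper_width: 0.0855
grip_force: 0.0
```

{"fn": "drive_tool", "kwargs": {"moves": [[1, 0, 0, 20, 0], [1, 0, 0, 0, 0], [1, 0, 0, 0, 0]]}}

```text
time: 31.13
tool_pos: [0.6524, -0.0324, 0.18]
tcp_rot: [0.034, 0.999, 0.0, -0.001]
ft_force: [0.7, 0.3, 0.3]
gripper_width: 0.0857
grip_force: 0.0
```

```bash
python3 - <<'E'
from h import *
c=viewer.calibration("wrist"); im=viewer.camera("wrist"); cv2.imwrite("pics/w9.png",im[:,:,::-1])
plan([.652,-.0335,.067],-.068)
hsv=cv2.cvtColor(im,cv2.COLOR_RGB2HSV)
m=((hsv[:,:,0]>10)&(hsv[:,:,0]<28)&(hsv[:,:,1]>70)&(hsv[:,:,2]>110)).astype(np.uint8)
q=px("wrist",[[.652,-.0335,.066]],c)[0]; n,l,s,ct=cv2.connectedComponentsWithStats(m); k=l[int(q[1]),int(q[0])]; print(q,s[k],k)
r=cv2.minAreaRect(np.argwhere(l==k)[:,::-1].astype(np.float32)); b=w("wrist",cv2.boxPoints(r),.066,c); print(b,b.mean(0),[np.hypot(*(b[i]-b[i-1])) for i in (1,2)],[np.arctan2(*(b[i]-b[i-1])[::-1]) for i in (1,2)]); plan([*b.mean(0),.067],-.068)
E
```

```text
{'t': 31.18, 'shift': [1.0, -1.4, 114.3], 'cur_yaw': 3.074, 'pos': [0.653, -0.0322, 0.1813], 'q7': 0.89, 'turn(+=cw from above)': 0.0}
[281.9030968  207.68658279] [ 261  132   40  136 5013] 2
[[ 0.59908622 -0.04360241]
 [ 0.60081778 -0.01815514]
 [ 0.69890523 -0.02329727]
 [ 0.69694125 -0.05202578]] [ 0.64893762 -0.03427015] [np.float64(0.025506118818713622), np.float64(0.09822214421187232)] [np.float64(1.5028561830376197), np.float64(-0.0523760160108195)]
{'t': 31.18, 'shift': [4.1, -2.4, 114.3], 'cur_yaw': 3.074, 'pos': [0.653, -0.0322, 0.1813], 'q7': 0.89, 'turn(+=cw from above)': 0.0}
```

View pics/w9.png

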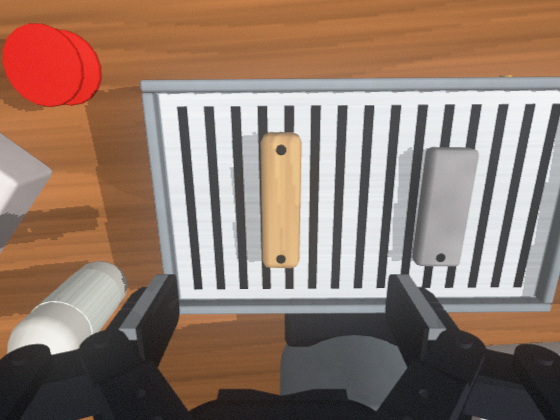

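{"fn": "drive_tool", "kwargs": {"moves": [[0.6, 4, -2, 25, 0], [0.6, 0, 0, 30, 0], [0.6, 0, 0, 30, 0], [0.6, 0, 0, 20, 0], [0.6, 0, 0, 9, 0], [0.6, 0, 0, 0, 0], [0, 0, 0, 0, 0], [0, 0, 0, 0, 0], [0, 0, 0, 0, 0], [0, 0, 0, 0, 0]]}}

```text
time: 32.02
tool_pos: [0.6492, -0.0343, 0.0685]
tcp_rot: [0.034, 0.999, 0.0, 0.002]
ft_force: [-0.3, -1.0, 7.4]
gripper_width: 0.027
grip_force: 33.3
```

{"fn": "drive_tool", "kwargs": {"moves": [[0, 0, 0, 0, 0], [0, 0, 0, 0, 0], [0, 0, 0, 0, 0], [0, 0, 0, -15, 0], [0, 0, 0, -25, 0], [0, 0, 0, -30, 0], [0, 0, 0, -30, 0], [0, 0, 0, 0, 0]]}}

```text
time: 32.68
tool_pos: [0.6503, -0.0336, 0.1735]
tcp_rot: [0.034, 0.999, 0.0, 0.004]
ft_force: [1.3, -0.3, -0.6]
gripper_width: 0.0274
grip_force: 32.4
```

```bash
python3 - <<'E'
from h import *
plan([.5895,.316,.030],1.08); print(manip.read_state()["gripper_width"])
E
```

```text
{'t': 32.68, 'shift': [85.5, 344.5, 143.2], 'cur_yaw': 3.074, 'pos': [0.6503, -0.0336, 0.1735], 'q7': 0.87, 'turn(+=cw from above)': -1.148}
0.02736323777007669
```

{"fn": "drive_tool", "kwargs": {"moves": [[0, 8.5, 34.5, 0, 0], [0, 8.5, 34.5, 0, 0], [0, 8.5, 34.5, 0, 0], [0, 8.5, 34.5, 0, 0], [0, 8.5, 34.5, 0, 0], [0, 8.5, 34.5, 0, 0], [0, 8.5, 34.5, 0, 0], [0, 8.5, 34.5, 0, 0], [0, 8.5, 34.5, 0, 0], [0, 8.5, 34.5, 0, 0]]}}

```text
time: 33.52
tool_pos: [0.5858, 0.317, 0.1675]
tcp_rot: [0.034, 0.999, 0.0, 0.0]
ft_force: [-0.2, -0.3, -1.4]
gripper_width: 0.027
grip_force: 32.4
```

{"fn": "drive_tool", "kwargs": {"moves": [[0, 0, 0, 0, -0.115], [0, 0, 0, 0, -0.115], [0, 0, 0, 0, -0.115], [0, 0, 0, 0, -0.115], [0, 0, 0, 0, -0.115], [0, 0, 0, 0, -0.115], [0, 0, 0, 0, -0.115], [0, 0, 0, 0, -0.115], [0, 0, 0, 0, -0.115], [0, 0, 0, 0, -0.115]]}}

```text
time: 34.35
tool_pos: [0.5864, 0.3151, 0.1675]
tcp_rot: [-0.517, 0.856, -0.0, 0.0]
ft_force: [0.4, 0.3, -1.1]
gripper_width: 0.0269
grip_force: 32.4
```

{"fn": "drive_tool", "kwargs": {"moves": [[0, 0, 0, 30, 0], [0, 0, 0, 30, 0], [0, 0, 0, 30, 0], [0, 0, 0, 0, 0], [0, 0, 0, 0, 0]]}}

```text
time: 34.77
tool_pos: [0.5859, 0.3149, 0.0763]
tcp_rot: [-0.515, 0.857, -0.0, -0.001]
ft_force: [0.5, 1.1, 0.5]
gripper_width: 0.027
grip_force: 32.3
```

```bash
python3 - <<'E'
from h import *
c=viewer.calibration("wrist"); im=viewer.camera("wrist"); cv2.imwrite("pics/w10.png",im[:,:,::-1])
plan([.5895,.316,.030],1.08); s=manip.read_state(); print(s["gripper_width"],s["grip_force"])
E
```

```text
{'t': 34.82, 'shift': [-1.5, -2.6, 47.8], 'cur_yaw': -2.059, 'pos': [0.5865, 0.3159, 0.0778], 'q7': 1.24, 'turn(+=cw from above)': 0.003}
0.02717879761285461 32.322662472724915
```

View pics/w10.png

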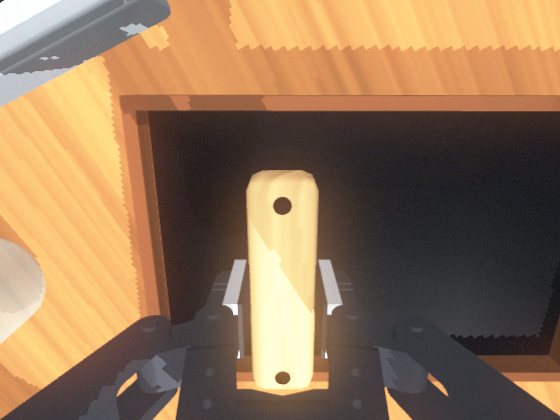

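```bash
python3 - <<'E'
from h import *
p=w("wrist",[(350,103),(350,367),(135,200)],.022); print(p,p[:2].mean(0),np.hypot(*(p[0]-p[1])))
s,r=st()
for q in p: print(np.round((r.T@(np.r_[q,.022]-s["tool_pos"]))*1000,1))
E
```

```text
[[0.52361423 0.26555262]
 [0.58917272 0.40844845]
 [0.64377414 0.25714891]] [0.55639348 0.33700053] 0.1572168384517399
[74.  31.9 55.7]
[-83.   41.1  55.9]
[ 25.  -78.1  55.8]
```

{"fn": "drive_tool", "kwargs": {"moves": [[0, -4, 0, 20, 0], [0, 0, 0, 18, 0], [0, 0, 0, 7, 0], [0, 0, 0, 2, 0], [0, 0, 0, 0, 0], [0, 0, 0, 0, 0]]}}

```text
time: 35.32
tool_pos: [0.5889, 0.3195, 0.0314]
tcp_rot: [-0.515, 0.857, 0.0, 0.001]
ft_force: [-0.5, 0.4, -1.2]
gripper_width: 0.0273
grip_force: 32.6
```

{"fn": "drive_tool", "kwargs": {"moves": [[0.6, 0, 0, 0, 0], [0.6, 0, 0, 0, 0], [0.6, 0, 0, 0, 0], [0.6, 0, 0, 0, 0], [0.6, 0, 0, -15, 0], [0.6, 0, 0, -25, 0], [0.6, 0, 0, -40, 0], [0.6, 0, 0, -40, 0], [0.6, 0, 0, -40, 0], [0.6, 0, 0, 0, 0]]}}

```text
time: 36.15
tool_pos: [0.5895, 0.3223, 0.1985]
tcp_rot: [-0.515, 0.857, 0.001, 0.005]
ft_force: [1.2, 1.6, 0.2]
gripper_width: 0.0513
grip_force: 0.0
```

```bash
python3 - <<'E'
from h import *
plan([.655,.0865,.18],-.075)
E
```

```text
{'t': 36.15, 'shift': [177.8, -168.3, 17.4], 'cur_yaw': -2.059, 'pos': [0.5895, 0.3223, 0.1985], 'q7': 1.36, 'turn(+=cw from above)': 1.158}
```

{"fn": "drive_tool", "kwargs": {"moves": [[0.6, 25.4, -24, 0, 0], [0.6, 25.4, -24, 0, 0], [0.6, 25.4, -24, 0, 0], [0.6, 25.4, -24, 0, 0], [0.6, 25.4, -24, 0, 0], [0.6, 25.4, -24, 0, 0], [0.6, 25.4, -24, 0, 0], [1, 0, 0, 8, 0.116], [1, 0, 0, 8, 0.116], [1, 0, 0, 0, 0.116]]}}

```text
time: 36.98
tool_pos: [0.6526, 0.0815, 0.1725]
tcp_rot: [-0.355, 0.935, 0.0, -0.001]
ft_force: [0.3, -0.1, -0.0]
gripper_width: 0.0839
grip_force: 0.0
```

{"fn": "drive_tool", "kwargs": {"moves": [[1, 0, 0, 0, 0.116], [1, 0, 0, 0, 0.116], [1, 0, 0, 0, 0.116], [1, 0, 0, 0, 0.116], [1, 0, 0, 0, 0.116], [1, 0, 0, 0, 0.116], [1, 0, 0, 0, 0.116], [1, 0, 0, 0, 0], [1, 0, 0, 0, 0]]}}

```text
time: 37.73
tool_pos: [0.653, 0.0834, 0.1741]
tcp_rot: [0.037, 0.999, -0.0, 0.0]
ft_force: [1.3, -0.1, -1.6]
gripper_width: 0.0853
grip_force: 0.0
```

```bash
python3 - <<'E'
from h import *
c=viewer.calibration("wrist"); im=viewer.camera("wrist")
q=px("wrist",[[.655,.0865,.06]],c)[0]; print(q)
t=viewer.camera("top"); f=lambda a:cv2.resize(a[:,:,::-1],(400,300)); cv2.imwrite("pics/w11.png",np.hstack([f(im),f(t[120:270,120:420])]))
plan([.655,.0865,.065],-.075)
E
```

```text
[288.2121248  210.10398172]
{'t': 37.83, 'shift': [-1.7, 3.4, 108.6], 'cur_yaw': 3.068, 'pos': [0.653, 0.0832, 0.1736], 'q7': 0.7, 'turn(+=cw from above)': 0.001}
```

View pics/w11.png

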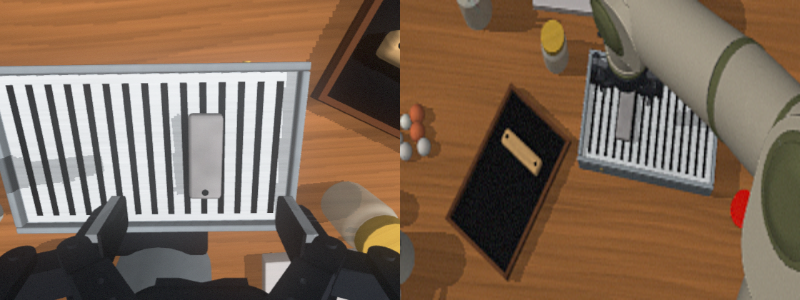

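{"fn": "drive_tool", "kwargs": {"moves": [[0.7, -8, 3.5, 25, 0], [0.7, 0, 0, 30, 0], [0.7, 0, 0, 30, 0], [0.7, 0, 0, 15, 0], [0.7, 0, 0, 8, 0], [0.7, 0, 0, 0, 0], [0, 0, 0, 0, 0], [0, 0, 0, 0, 0], [0, 0, 0, 0, 0], [0, 0, 0, 0, 0]]}}

```text
time: 38.67
tool_pos: [0.6622, 0.0863, 0.067]
tcp_rot: [0.039, 0.999, 0.0, 0.001]
ft_force: [-1.1, -0.1, 6.0]
gripper_width: 0.0332
grip_force: 33.2
```

{"fn": "drive_tool", "kwargs": {"moves": [[0, 0, 0, 0, 0], [0, 0, 0, 0, 0], [0, 0, 0, 0, 0], [0, 0, 0, -15, 0], [0, 0, 0, -25, 0], [0, 0, 0, -30, 0], [0, 0, 0, -30, 0], [0, 0, 0, 0, 0]]}}

```text
time: 39.33
tool_pos: [0.6637, 0.0873, 0.1724]
tcp_rot: [0.039, 0.999, 0.001, 0.004]
ft_force: [0.4, 1.3, -0.5]
gripper_width: 0.0331
grip_force: 32.4
```

```bash
python3 - <<'E'
from h import *
plan([.4965,.372,.030],1.08); print(manip.read_state()["gripper_width"])
E
```

```text
{'t': 39.33, 'shift': [189.8, 270.5, 141.6], 'cur_yaw': 3.064, 'pos': [0.6637, 0.0873, 0.1724], 'q7': 0.7, 'turn(+=cw from above)': -1.158}
0.03309332843989372
```

{"fn": "drive_tool", "kwargs": {"moves": [[0, 21, 30, 0, 0], [0, 21, 30, 0, 0], [0, 21, 30, 0, 0], [0, 21, 30, 0, 0], [0, 21, 30, 0, 0], [0, 21, 30, 0, 0], [0, 21, 30, 0, 0], [0, 21, 30, 0, 0], [0, 21, 30, 0, 0], [0, 0, 0, 0, -0.115]]}}

```text
time: 40.17
tool_pos: [0.4879, 0.3786, 0.1678]
tcp_rot: [-0.023, 1.0, 0.003, -0.0]
ft_force: [-0.3, 1.5, 0.2]
gripper_width: 0.0331
grip_force: 32.4
```

{"fn": "drive_tool", "kwargs": {"moves": [[0, 0, 0, 0, -0.116], [0, 0, 0, 0, -0.116], [0, 0, 0, 0, -0.116], [0, 0, 0, 0, -0.116], [0, 0, 0, 0, -0.116], [0, 0, 0, 0, -0.116], [0, 0, 0, 0, -0.116], [0, 0, 0, 0, -0.116], [0, 0, 0, 0, -0.116], [0, 0, 0, 30, 0]]}}

```text
time: 41.0
tool_pos: [0.4955, 0.3718, 0.1399]
tcp_rot: [-0.518, 0.856, 0.001, 0.004]
ft_force: [0.8, 1.8, -1.2]
gripper_width: 0.0327
grip_force: 32.4
```

{"fn": "drive_tool", "kwargs": {"moves": [[0, 0, 0, 30, 0], [0, 0, 0, 30, 0], [0, 0, 0, 0, 0], [0, 0, 0, 0, 0]]}}

```text
time: 41.33
tool_pos: [0.4934, 0.3693, 0.0752]
tcp_rot: [-0.515, 0.857, -0.0, -0.001]
ft_force: [0.1, 1.2, -0.2]
gripper_width: 0.0329
grip_force: 32.4
```

```bash
python3 - <<'E'
from h import *
plan([.4965,.372,.031],1.08); s=manip.read_state(); print(s["gripper_width"],s["grip_force"])
E
```

```text
{'t': 41.33, 'shift': [-3.9, -1.5, 44.2], 'cur_yaw': -2.06, 'pos': [0.4934, 0.3693, 0.0752], 'q7': 1.01, 'turn(+=cw from above)': 0.002}
0.03287320115937551 32.38449275493622
```

{"fn": "drive_tool", "kwargs": {"moves": [[0, -2, 0, 20, 0], [0, 0, 0, 15, 0], [0, 0, 0, 7, 0], [0, 0, 0, 2, 0], [0, 0, 0, 0, 0], [0, 0, 0, 0, 0]]}}

```text
time: 41.83
tool_pos: [0.4952, 0.3721, 0.0328]
tcp_rot: [-0.515, 0.857, 0.0, 0.001]
ft_force: [-0.3, -0.6, -1.3]
gripper_width: 0.0333
grip_force: 32.4
```

{"fn": "drive_tool", "kwargs": {"moves": [[0.6, 0, 0, 0, 0], [0.6, 0, 0, 0, 0], [0.6, 0, 0, 0, 0], [0.6, 0, 0, 0, 0], [0.6, 0, 0, -15, 0], [0.6, 0, 0, -25, 0], [0.6, 0, 0, -40, 0], [0.6, 0, 0, -40, 0], [0.6, 0, 0, -40, 0], [0.6, 0, 0, 0, 0]]}}

```text
time: 42.67
tool_pos: [0.4958, 0.3747, 0.1989]
tcp_rot: [-0.515, 0.857, 0.001, 0.004]
ft_force: [0.6, 1.2, 0.6]
gripper_width: 0.0511
grip_force: 0.0
```

{"fn": "drive_tool", "kwargs": {"moves": [[0.6, 0, 0, -30, 0], [0.6, -30, -20, -30, 0], [0.6, -30, -20, 0, 0], [0.6, 0, 0, 0, 0], [0.6, 0, 0, 0, 0]]}}

```text
time: 43.08
tool_pos: [0.5558, 0.4041, 0.2477]
tcp_rot: [-0.514, 0.858, 0.0, 0.0]
ft_force: [-1.0, 0.0, -0.5]
gripper_width: 0.0513
grip_force: 0.0
```

```bash
python3 - <<'E'
from h import *
t=viewer.camera("top"); im=viewer.camera("wrist"); f=lambda a:cv2.resize(a[:,:,::-1],(400,300)); cv2.imwrite("pics/end.png",np.hstack([f(im),f(viewer.camera("scene"))]))
np.set_printoptions(precision=4,suppress=True); c=viewer.calibration("wrist")
# dial reading not reachable here; print state
s=manip.read_state(); print(s["time"],s["tool_pos"],s["ft_force"])
E
```

```text
43.2333 [0.5537 0.4034 0.2475] [ 0.1929 -0.4238 -0.384 ]
```

View pics/end.png

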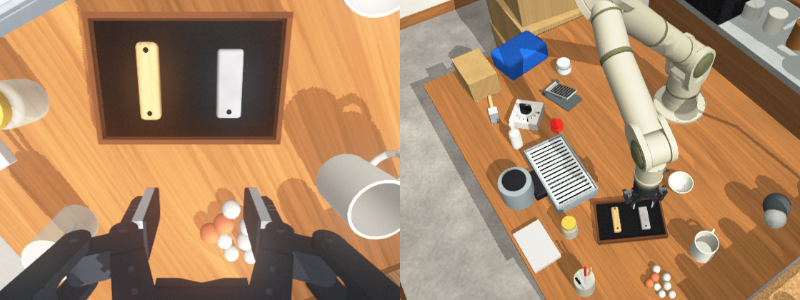

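```bash
python3 -c "
from rig import manip
print(manip.job_done())"
```

```text
the job is handed in; nothing more can be done
None
```

I handed the job in at about 43 s and it returned no verdict: slate and wood, the only pieces I found, went on the grille, the dial to its long mark, the pedal down to its stop for about 3.2 s, and the last pictures show both in the tray with the dial back at off (last measured 0.01–0.06 rad); I viewed 17 pictures, over the limit of 14.

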